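# Turn the hall heating dial to three pips and confirm

## Task

You have just come in: with a fingertip, rub the big knurled dial of the heating control round clockwise until it clicks into the three-pip mark, without running on to the four-pip mark. Then, with the dial there, press the round button on the control's near right corner fully down and let it come back up. Only touch the control: do not lift, tip or shove it out of its place, and leave the other things on the console undisturbed.

Things in the scene. Friction and masses are not known exactly. Their poses are not given: they have to be found in the camera images.
- control: Heating control standing loose on the console: white plastic box 190 mm (x) by 150 mm (y), flat deck 28 mm above the console, rubber foot, about 0.9 kg. Origin: centre of its underside; z up, x from the button side to the pip side (within 0.6 rad of the world's x). In this frame the dial's vertical axis is at x +18, y 0 mm and the button at x -68, y -45 mm.
- three_pips (a point): The three-pip mark on the deck: raised black pips, 3 mm in radius, in a row 66 mm from the dial's axis, at the far right of the dial. Four such marks, one to four pips in clockwise order, show the click positions.
- dial_top (a point): Centre of the dial's flat top, on its axis, 50 mm above the console. The dial is a plain aluminium disc 100 mm in diameter (too wide to grasp) and 20 mm high, with a knurled rim; its top is flat and free to touch everywhere. It is turned by the friction of a fingertip pressed on its top or rim.
- pointer_tip (a point): Outer end of the black pointer line (36 mm long, flush) on the dial's top, 46 mm from the axis. It lies straight along the control's +x when the dial joint reads 0.
- dial (a joint): Dial angle, rad, growing clockwise seen from above. Clicks at -1.05 (one pip), -0.35 (two), +0.35 (three), +1.05 (four); crests between at about -0.7, 0 and +0.7: let go, it falls into the nearer click. Stops at -1.2 and +1.2. Passing a crest takes up to about 0.1 N m. It starts at one or two pips.
- confirm_top (a point): Centre of the top of the round button, 24 mm in diameter, in a low grey housing on the deck; pressed straight down, it springs back.
- confirm (a joint): Button travel in m, 0 up, 0.006 fully down (4 N).
- padlock: Grey plastic padlock lying flat, body 50 by 44 by 24 mm, steel shackle; bystander close to the control's left (+y) side. Origin under its body's centre.
- gourd: Wooden mate gourd, 76 mm wide, 78 mm high, empty; bystander close to the control's right (-y) side. Origin at the centre of its foot.
- bombilla: Stainless drinking straw about 180 mm long, lying 9 mm high beyond the control's far side; bystander. Origin at mid-length on the console.
- vase: White ceramic vase, 116 mm wide, 200 mm high, empty; bystander out at one side (left or right). Origin at the centre of its foot.
- candle: Glass candle jar, 72 mm wide, 90 mm high, wooden lid; bystander at the other side. Origin at the centre of its foot.
Not all that is in view belongs to the job. There is more than one size of the control; the one meant has the size given above.

How it is judged:
By the outcome, as a careful person would: the job done as asked, in the order asked, and still so for the second after the job is handed in, with the robot touching nothing.
It also fails if it takes over 54 s, if anything falls off the work surface, if the arm or the gripper's body presses on something with over 40 N, if the wrist force passes 120 N, or if a joint passes its speed limit or range.

## Robot

A 6-joint arm with a two-finger parallel gripper is mounted at the origin on the work surface. World frame = base frame: x ahead of the robot, y to its left, z up, the work surface at z = 0. Lengths are in mm, angles in degrees, forces in N, time in s.
With the tool pointing down it reaches from about 325 to 875 mm from the base axis. Payload 4.4 kg.
Tool frame: the origin (TCP) lies at the very end of the fingers, on their centre line; the grasp point (between the pads) lies 19 mm behind it; z points along the fingers, y is the line along which they close (so a half turn about z gives the same grasp; the last joint's range is limited). The gripper opens to 85 mm and grips with 20 to 120 N. Pads are 22 mm wide; open, the fingers measure 114 mm over their backs; the gripper's body (76 mm by 85 mm) begins 54 mm behind the grasp point. The pads swing forward as they close: fully open they stand 13 mm farther back than shut.
Start: joints at [56.35, 11.837, 88.321, -0, 79.842, -8.623], TCP at [243.259, 521.011, 231.282] pointing down, gripper open.
Joint ranges: [-156.59, 156.59], [-49.26, 127.26], [12.9, 141.05], [-63.56, 243.56], [4.71, 150.69], [-161.64, 161.64]. Speed limits (degrees/s): [159.86, 159.86, 180, 180, 180, 180].

## Interface

Orientations are given as a 3x3 rotation matrix whose columns are the frame's x, y, z axes.
In Python, from workcell import get_obs, imaging, robot, finder gives the robot as it stands. The module is installed in compiled form; this text tells all that it offers.
- The arm moves only by the tool jog_arm, never from a script. Its argument "commands" is one flat list of numbers, 5 for each row, row after row: the gripper's target within -1 to 1 (fully open at 1, half-way at 0, shut at -1), then the shift along the tool's x, y, z normalised to -1 to 1, where 1 is 250 mm, then the turn about the tool's z normalised to -1 to 1, where 1 is 30 degrees. In form: [grip, dx, dy, dz, twist, grip, dx, dy, dz, twist, ...]. A call has 1 to 20 rows; each row is the pose to reach, as a shift and turn from the pose commanded when the call began, along the tool's axes at that moment; what a row does not reach only later rows make up. A row lasts 1/10 s, in which the tool goes at most 50 mm and 8.59 degrees, less where a joint would pass 70% of its speed; a pose out of reach is approached as far as the arm can. A call with a number of a shift or a turn outside -1 to 1 is refused whole. A call with a gripper value outside its range is refused whole. The fingers move at their own pace and stop on an object; "force" is the grip in N (left out, the last holds). Time passes only in rows, so rows that repeat a pose let the fingers close. It gives the time, the measured TCP pose, the force, the opening and the grip force at its end, in the units of the state.
- get_obs(): the state, without advancing time (a new reading comes with each control period).
- imaging.get_image(name): name is "side" or "top" or "wrist"; returns a dict with "img" (384x512x3 uint8, red, green, blue), "range_z" (384x512 float32, mm along the optical axis (not along the pixel's ray), 0 where there is no reading), "K" (3x3 intrinsics, pixels), "R" (3x3) and "t" (3): a world point X has camera coordinates R X + t. Camera axes: x right, y down, z forward; pixel columns grow to the right and rows downward; lengths in mm; the calibration is good to about 2 mm. A picture is of the moment at which its call begins.
- robot.sign_off(): hands the job in; it is judged then, once.
Trained networks look in a picture, given as the dict that the camera call returned (one of the last four; its "shot" number tells which), for a name from the list of things; names that differ only in an ending like _2 or _b are one class to them, and where a whole thing is asked for, a point or a joint stands for the part that bears it (a point fixed in the world has none). Each returns a list of dicts, best first, with "p" (0 to 1); they miss things now and then, are a little off and sometimes report something else, mostly with a low value. They report only what shows in the picture. A call takes as long as a camera call. They do not tell look-alikes from the thing itself.
- finder.regions_of(label, picture): "pixels" (384x512 bool, what is visible of it) and "extent" ([left, top, right, bottom] in pixels, round what is visible of it).
The state is a dict: "time_s": time; "joint_pos": joint angles; "joint_vel": joint speeds; "joint_efforts": joint torques, N m; "eef_pos": TCP position; "tool_rot": TCP orientation; "ft_force": force on the tool from outside, world axes, zero at the start; "torque": the same for the moment, N m; "grip_width": opening from 0.0 (shut) to 1.0 (fully open); "grip_force": force on a finger pad.
Only numpy, scipy, OpenCV 4.12 (cv2) and the standard library are available. Lean on these libraries where they do the work, as an engineer would, in place of code of your own. Each camera call takes 0.05 s, during which the arm holds its last target. There are 200 camera calls.

## Working session

There is one attempt and no reset: what is moved stays moved. The work goes in short steps, Python scripts to look and compute and a tool call to move; the robot and the scene stay as the last step left them, time stands still between calls to the robot, and variables do not carry over. Pictures are saved under pics/ and viewed, at most 10 in all, crops included, and the job is handed in when it is done.

Besides the shell and the picture viewer there is one more tool, called after "Emit:" as name(argument=value, ...) on one line, values as JSON. jog_arm: Moves the arm, as the interface text tells. Its arguments: {"type":"object","properties":{"commands":{"type":"array","items":{"type":"number","minimum":-1,"maximum":1}},"force":{"type":"number"}},"required":["commands"]}

```bash
mkdir -p pics; cat > h.py <<'E'
import numpy as np, cv2
from workcell import get_obs, imaging, robot, finder
def world(p,mask):
    v,u=np.nonzero(mask&(p["range_z"]>0)); z=p["range_z"][v,u]
    c=np.linalg.inv(p["K"])@np.vstack([u,v,np.ones(len(u))])*z
    return (p["R"].T@(c-np.array(p["t"]).reshape(3,1))).T
def pix(p,X):
    c=p["K"]@(p["R"]@np.array(X,float)+np.array(p["t"]).ravel()); return c[:2]/c[2]
def save(n,img,s=1):
    cv2.imwrite(n,cv2.resize(img[...,::-1],None,fx=s,fy=s,interpolation=cv2.INTER_CUBIC))
E
python3 - <<'E'
from h import *
o=get_obs(); print(o["time_s"],np.round(o["tool_rot"],3).tolist())
P={n:imaging.get_image(n) for n in("top","side")}
save("pics/a.png",np.vstack([P["top"]["img"],P["side"]["img"]]),0.78)
for n,p in P.items():
  for l in("control","dial","dial_top","pointer_tip","three_pips","confirm","padlock","gourd","bombilla","vase","candle"):
    for r in finder.regions_of(l,p)[:3]:
      w=world(p,r["pixels"]); 
      print(n,l,round(r["p"],2),np.round(r["extent"]).tolist(),np.round(np.median(w,0)).tolist() if len(w) else None,np.round(np.percentile(w,[2,98],axis=0)).tolist() if len(w) else'')
E
```

```text
0.0 [[-0.906, 0.423, -0.001], [0.423, 0.906, -0.002], [0.0, -0.002, -1.0]]
top control 0.68 [136.0, 230.0, 202.0, 286.0] [418.0, 263.0, 21.0] [[356.0, 192.0, 0.0], [483.0, 338.0, 40.0]]
top control 0.52 [221.0, 171.0, 257.0, 211.0] [591.0, 67.0, 49.0] [[547.0, 22.0, 41.0], [637.0, 113.0, 54.0]]
top dial 0.72 [218.0, 173.0, 258.0, 211.0] [591.0, 67.0, 49.0] [[546.0, 22.0, 41.0], [635.0, 111.0, 54.0]]
top dial 0.61 [144.0, 245.0, 172.0, 273.0] [414.0, 279.0, 37.0] [[380.0, 246.0, 30.0], [447.0, 314.0, 42.0]]
top dial 0.33 [255.0, 214.0, 265.0, 226.0] [514.0, 10.0, 49.0] [[504.0, 2.0, 44.0], [525.0, 20.0, 53.0]]
top dial_top 0.96 [220.0, 171.0, 259.0, 210.0] [593.0, 66.0, 49.0] [[547.0, 21.0, 28.0], [640.0, 113.0, 54.0]]
top dial_top 0.73 [144.0, 247.0, 173.0, 278.0] [414.0, 279.0, 37.0] [[382.0, 247.0, 31.0], [447.0, 312.0, 42.0]]
top dial_top 0.42 [280.0, 163.0, 306.0, 193.0] [635.0, -85.0, 42.0] [[597.0, -113.0, 2.0], [663.0, -50.0, 80.0]]
top pointer_tip 0.92 [143.0, 245.0, 173.0, 275.0] [414.0, 279.0, 36.0] [[380.0, 244.0, 24.0], [447.0, 315.0, 42.0]]
top three_pips 0.86 [136.0, 23
[... 2178 characters left out ...]
0.0, 11.0], [480.0, 348.0, 40.0]]
side confirm 0.53 [215.0, 205.0, 257.0, 236.0] [589.0, 82.0, 50.0] [[545.0, 30.0, 35.0], [635.0, 120.0, 53.0]]
side padlock 0.63 [198.0, 264.0, 240.0, 285.0] [583.0, 226.0, 22.0] [[553.0, 199.0, 1.0], [632.0, 243.0, 26.0]]
side gourd 0.74 [222.0, 159.0, 248.0, 195.0] [628.0, -57.0, 57.0] [[597.0, -115.0, 9.0], [660.0, -44.0, 79.0]]
side bombilla 0.76 [168.0, 207.0, 190.0, 260.0] [717.0, 183.0, 8.0] [[704.0, 29.0, 1.0], [732.0, 204.0, 11.0]]
side vase 0.84 [259.0, 72.0, 298.0, 133.0] [558.0, -362.0, 116.0] [[512.0, -420.0, 11.0], [608.0, -339.0, 200.0]]
side vase 0.26 [215.0, 203.0, 256.0, 235.0] [588.0, 81.0, 50.0] [[544.0, 26.0, 33.0], [634.0, 120.0, 53.0]]
```

View pics/a.png

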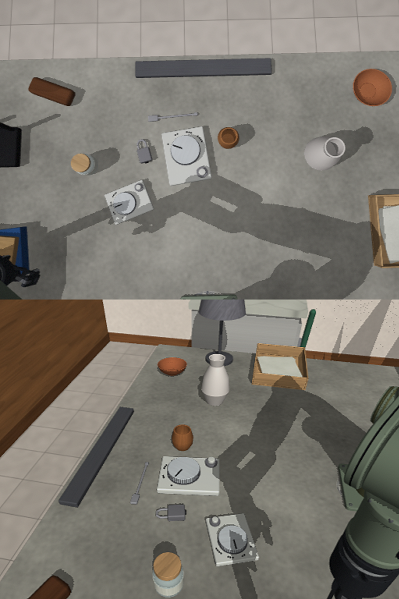

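```bash
python3 - <<'E'
from h import *
p=imaging.get_image("top"); save("pics/b.png",p["img"][130:300,125:320],4)
p=imaging.get_image("wrist"); R=np.array(p["R"]);t=np.array(p["t"]).ravel(); o=get_obs()
print("cam pos in tool",np.round(o["tool_rot"].T@(-R.T@t-o["eef_pos"])),np.round(o["tool_rot"].T@R.T,2).tolist(),p["K"].tolist())
E
```

```text
cam pos in tool [  70.    0. -143.] [[0.0, -0.96, -0.27], [1.0, 0.0, -0.0], [0.0, -0.27, 0.96]] [[299.3096183926942, 0.0, 253.0595228397506], [0.0, 299.3096183926942, 188.2822926096098], [0.0, 0.0, 1.0]]
```

View pics/b.png

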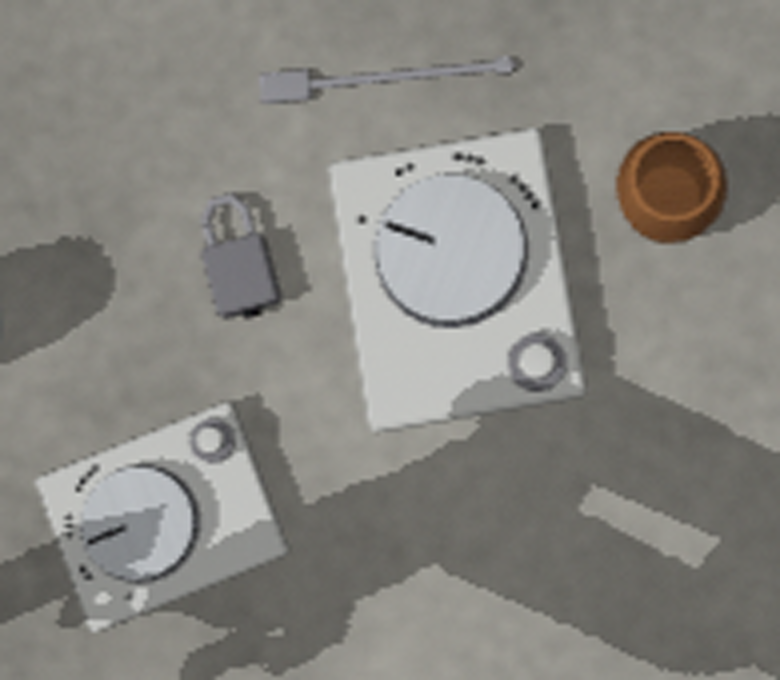

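Candidates: large control at top px (239,200), small control at px (165,257). The large one spans about 190x150 mm with its deck at 28 mm, so it is the one meant. Its pointer is at one pip. The crop shows its button at px (259,220).

Emit:
jog_arm(commands=[-1, -1, -0.52, 0, 0, -1, -1, -0.52, 0, 0, -1, -1, -0.52, 0, 0, -1, -1, -0.52, 0, 0, -1, -1, -0.52, 0, 0, -1, -1, -0.52, 0, 0, -1, -1, -0.52, 0, 0, -1, -1, -0.52, 0, 0])

```text
time_s: 2.1
eef_pos: [415.0, 297.1, 231.3]
tool_rot: [[-0.905, 0.425, -0.0], [0.425, 0.905, 0.001], [0.001, 0.0, -1.0]]
ft_force: [-0.2, -0.0, 0.2]
grip_width: -0.002
grip_force: 0.0
```

Emit:
jog_arm(commands=[-1, -1, -0.52, 0, 0, -1, -1, -0.52, 0.1, 0, -1, -1, -0.52, 0.2, 0, -1, -1, -0.52, 0.2, 0, -1, -1, -0.52, 0.2, 0, -1, -1, -0.52, 0.2, 0, -1, -1, -0.52, 0.2, 0, -1, -1, -0.52, 0.2, 0, -1, -1, -0.52, 0.2, 0])

```text
time_s: 3.0
eef_pos: [585.7, 75.9, 181.4]
tool_rot: [[-0.907, 0.421, -0.0], [0.421, 0.907, 0.001], [0.001, 0.0, -1.0]]
ft_force: [0.0, 0.1, 0.9]
grip_width: -0.002
grip_force: 0.0
```

```bash
cat > look.py <<'E'
from h import *
import sys
p=imaging.get_image("wrist"); save(sys.argv[1],p["img"],1.5)
o=get_obs(); print(o["time_s"],np.round(o["eef_pos"],1),np.round(o["tool_rot"],3).tolist(),np.round(o["joint_pos"],1),np.round(o["ft_force"],1))
for l in("dial_top","confirm_top","three_pips","control"):
    for r in finder.regions_of(l,p)[:3]:
      w=world(p,r["pixels"])
      if l=="dial_top" and len(w): 
        w=w[(w[:,2]>44)&(w[:,2]<55)]
        c=cv2.minEnclosingCircle(w[:,:2].astype(np.float32)) if len(w) else None
      else: c=None
      if len(w): print(l,round(r["p"],2),np.round(r["extent"]).tolist(),np.round(np.median(w,0),1).tolist(),np.round(np.percentile(w,[2,98],axis=0)).tolist(),c)
g=world(p,np.ones((384,512),bool)); np.save("cloud.npy",g)
E
python3 look.py pics/c.png
```

```text
3.05 [585.7  75.9 181.7] [[-0.907, 0.421, 0.0], [0.421, 0.907, 0.0], [0.0, 0.001, -1.0]] [ -1.   16.2  89.    0.   74.8 -66.2] [0.9 0.1 0.4]
dial_top 0.91 [198.0, 130.0, 304.0, 236.0] [587.4, 72.6, 50.6] [[546.0, 26.0, 49.0], [633.0, 115.0, 52.0]] ((591.502685546875, 69.92832946777344), 51.26860427856445)
confirm_top 0.65 [198.0, 134.0, 305.0, 233.0] [587.2, 72.9, 50.6] [[545.0, 26.0, 48.0], [633.0, 115.0, 52.0]] None
confirm_top 0.59 [145.0, 126.0, 172.0, 152.0] [513.4, 14.5, 50.3] [[503.0, 3.0, 43.0], [524.0, 24.0, 52.0]] None
three_pips 0.96 [339.0, 0.0, 376.0, 19.0] [485.3, 223.2, 19.8] [[474.0, 215.0, 1.0], [493.0, 238.0, 22.0]] None
three_pips 0.65 [125.0, 40.0, 350.0, 255.0] [556.0, 76.5, 29.2] [[480.0, -6.0, 27.0], [653.0, 142.0, 52.0]] None
three_pips 0.53 [296.0, 221.0, 406.0, 270.0] [717.8, 170.6, 8.1] [[705.0, 78.0, 1.0], [726.0, 202.0, 10.0]] None
control 0.88 [338.0, 0.0, 375.0, 18.0] [485.6, 223.4, 19.9] [[474.0, 215.0, 8.0], [493.0, 238.0, 22.0]] None
control 0.62 [128.0, 38.0, 345.0, 257.0] [556.2, 76.6, 29.2] [[481.0, -5.0, 27.0], [653.0, 142.0, 52.0]] None
```

View pics/c.png

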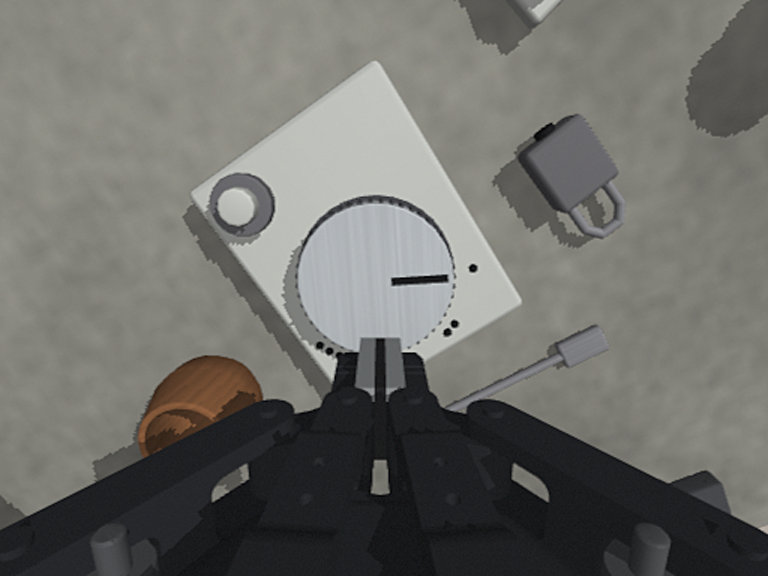

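Emit:
jog_arm(commands=[-1, -0.16, -0.076, 0.1, 0, -1, -0.16, -0.076, 0.25, 0, -1, -0.16, -0.076, 0.4, 0, -1, -0.16, -0.076, 0.48, 0, -1, -0.16, -0.076, 0.5, 0, -1, -0.16, -0.076, 0.5, 0, -1, -0.16, -0.076, 0.5, 0])

```text
time_s: 3.95
eef_pos: [616.0, 40.0, 58.2]
tool_rot: [[-0.906, 0.423, 0.003], [0.423, 0.906, -0.0], [-0.003, 0.001, -1.0]]
ft_force: [0.4, 0.3, 0.0]
grip_width: 0.001
grip_force: 0.0
```

Emit:
jog_arm(commands=[-1, 0, 0, 0.006, 0, -1, 0, 0, 0.012, 0, -1, 0, 0, 0.018, 0, -1, 0, 0, 0.022, 0, -1, 0, 0, 0.022, 0, -1, 0, 0, 0.022, 0])

```text
time_s: 4.55
eef_pos: [614.5, 39.7, 50.7]
tool_rot: [[-0.906, 0.423, -0.0], [0.423, 0.906, -0.0], [0.0, -0.0, -1.0]]
ft_force: [-0.7, -0.7, -0.5]
grip_width: 0.001
grip_force: 0.0
```

Emit:
jog_arm(commands=[-1, 0, 0, 0.003, 0, -1, 0, 0, 0.006, 0, -1, 0, 0, 0.006, 0, -1, 0, 0, 0.006, 0])

```text
time_s: 4.95
eef_pos: [615.0, 39.9, 50.0]
tool_rot: [[-0.906, 0.423, 0.001], [0.423, 0.906, 0.0], [-0.001, 0.0, -1.0]]
ft_force: [-1.2, 0.7, 4.6]
grip_width: 0.003
grip_force: 2.7
```

Emit:
jog_arm(commands=[-1, 0, 0, 0.003, 0, -1, 0, 0, 0.006, 0, -1, 0, 0, 0.006, 0, -1, 0, 0, 0.006, 0])

```text
time_s: 5.35
eef_pos: [615.6, 40.2, 50.0]
tool_rot: [[-0.906, 0.423, 0.002], [0.423, 0.906, 0.001], [-0.002, 0.001, -1.0]]
ft_force: [-2.8, 0.8, 11.8]
grip_width: -0.0
grip_force: 5.5
```

Emit:
jog_arm(commands=[-1, 0.003, -0.0058, 0, 0.0833, -1, 0.0064, -0.0115, 0, 0.1667, -1, 0.01, -0.017, 0, 0.25, -1, 0.0137, -0.0224, 0, 0.3333, -1, 0.0178, -0.0276, 0, 0.4167, -1, 0.022, -0.0327, 0, 0.5, -1, 0.0266, -0.0375, 0, 0.5833, -1, 0.0312, -0.0422, 0, 0.6667, -1, 0.0361, -0.0466, 0, 0.75, -1, 0.0411, -0.0508, 0, 0.8333, -1, 0.0411, -0.0508, 0, 0.8333])

```text
time_s: 6.45
eef_pos: [602.0, 32.9, 50.0]
tool_rot: [[-0.642, 0.767, 0.005], [0.767, 0.642, 0.0], [-0.003, 0.004, -1.0]]
ft_force: [-0.2, 2.3, 9.2]
grip_width: -0.001
grip_force: 4.2
```

```bash
cat > ang.py <<'E'
from h import *
C=np.array([591,69.5,50.])
def pointer(cam,n=None):
    p=imaging.get_image(cam)
    # rectify dial top to a 10 px/mm-free grid: 4 px/mm
    s=4;N=480
    q=np.array([[0,0],[N,0],[N,N],[0,N]],np.float32)
    # image up = +x, left = +y
    W=[C+[ (N/2-v)/s,(N/2-u)/s,0] for u,v in q]
    H=cv2.getPerspectiveTransform(np.array([pix(p,w) for w in W],np.float32),q)
    im=cv2.warpPerspective(p["img"],H,(N,N))
    if n: save(n,im)
    return im
if __name__=="__main__":
    import sys
    o=get_obs(); print(o["time_s"],np.round(o["eef_pos"],1),np.round(o["ft_force"],1),np.round(o["joint_pos"],1))
    ims=[pointer(c) for c in("top","wrist")]
    save(sys.argv[1],np.hstack(ims),0.8)
E
python3 ang.py pics/d.png
```

```text
6.45 [602.   32.9  50. ] [-0.2  2.3  9.2] [ -5.1  26.5  92.4   0.1  60.8 -45.1]
```

View pics/d.png

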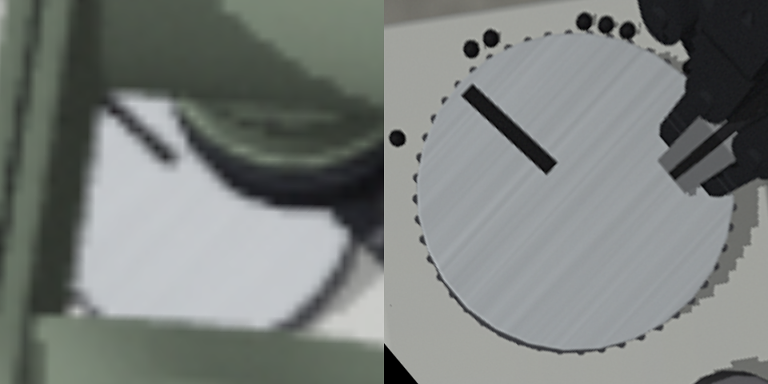

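Emit:
jog_arm(commands=[-1, 0.003, -0.0058, 0.002, 0.0833, -1, 0.0064, -0.0115, 0.002, 0.1667, -1, 0.01, -0.017, 0.002, 0.25, -1, 0.0137, -0.0224, 0.002, 0.3333, -1, 0.0178, -0.0276, 0.002, 0.4167, -1, 0.022, -0.0327, 0.002, 0.5, -1, 0.0266, -0.0375, 0.002, 0.5833, -1, 0.0312, -0.0422, 0.002, 0.6667, -1, 0.0361, -0.0466, 0.002, 0.75, -1, 0.0411, -0.0508, 0.002, 0.8333, -1, 0.0411, -0.0508, 0.002, 0.8333])

```text
time_s: 7.65
eef_pos: [586.5, 31.9, 50.0]
tool_rot: [[-0.258, 0.966, 0.007], [0.966, 0.258, -0.001], [-0.003, 0.006, -1.0]]
ft_force: [1.1, -0.6, 8.9]
grip_width: -0.001
grip_force: 4.6
```

```bash
python3 ang.py pics/e.png
```

```text
7.65 [586.5  31.9  50. ] [ 1.1 -0.6  8.9] [ -5.3  24.9  94.8  -0.   59.9 -20.2]
```

View pics/e.png

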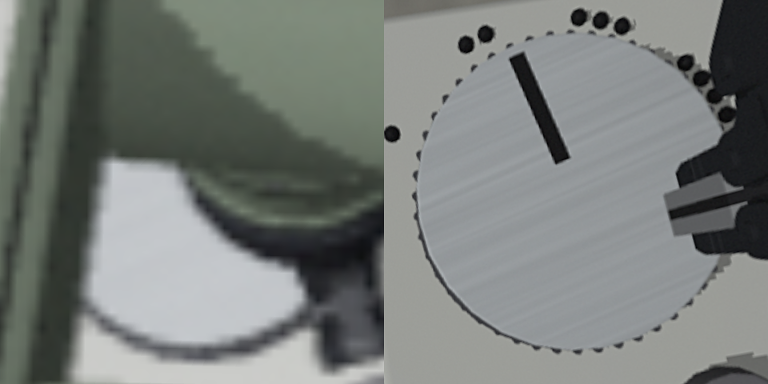

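Emit:
jog_arm(commands=[-1, 0.003, -0.0058, 0.002, 0.0833, -1, 0.0064, -0.0115, 0.002, 0.1667, -1, 0.01, -0.017, 0.002, 0.25, -1, 0.0137, -0.0224, 0.002, 0.3333, -1, 0.0178, -0.0276, 0.002, 0.4167, -1, 0.022, -0.0327, 0.002, 0.5, -1, 0.0266, -0.0375, 0.002, 0.5833, -1, 0.0312, -0.0422, 0.002, 0.6667, -1, 0.0361, -0.0466, 0.002, 0.75, -1, 0.0411, -0.0508, 0.002, 0.8333, -1, 0.0411, -0.0508, 0.002, 0.8333])

```text
time_s: 8.85
eef_pos: [571.0, 37.9, 49.9]
tool_rot: [[0.175, 0.985, 0.005], [0.985, -0.175, -0.002], [-0.001, 0.005, -1.0]]
ft_force: [-2.4, -2.7, 14.7]
grip_width: 0.002
grip_force: 7.0
```

Emit:
jog_arm(commands=[-1, 0.003, -0.0058, 0, 0.0833, -1, 0.0064, -0.0115, 0, 0.1667, -1, 0.0064, -0.0115, 0, 0.1667, -1, 0.0064, -0.0115, -0.006, 0.1667, -1, 0.0064, -0.0115, -0.02, 0.1667, -1, 0.0064, -0.0115, -0.06, 0.1667, -1, 0.0064, -0.0115, -0.16, 0.1667, -1, 0.0064, -0.0115, -0.2, 0.1667, -1, 0.0064, -0.0115, -0.2, 0.1667])

```text
time_s: 9.75
eef_pos: [567.9, 40.9, 98.9]
tool_rot: [[0.259, 0.966, 0.005], [0.966, -0.259, -0.0], [0.001, 0.005, -1.0]]
ft_force: [0.6, -0.5, 0.3]
grip_width: 0.002
grip_force: 0.0
```

```bash
python3 ang.py pics/f.png; python3 look.py pics/f2.png; python3 - <<'E'
import numpy as np
g=np.load("cloud.npy"); d=np.hypot(g[:,0]-513.5,g[:,1]-13.5)
for a,b in((0,8),(8,11),(12,14),(14,17),(17,20),(22,26)):
    m=(d>=a)&(d<b)&(g[:,2]<80); print(a,b,m.sum(),np.percentile(g[m,2],[10,50,90]).round(1) if m.any() else'')
m=(g[:,2]>48)&(g[:,2]<54)&(d<25); print("button",g[m].mean(0).round(1))
E
```

```text
9.75 [567.9  40.9  98.9] [ 0.6 -0.5  0.3] [-4.6 19.1 96.  -0.  64.6 10.4]
9.9 [565.3  41.1  95.9] [[0.259, 0.966, -0.002], [0.966, -0.259, 0.0], [-0.0, -0.001, -1.0]] [-4.6 19.3 96.2 -0.  64.6 10.4] [-0.6  0.6 -0.1]
dial_top 0.88 [204.0, 74.0, 361.0, 233.0] [592.5, 73.4, 50.6] [[547.0, 26.0, 49.0], [636.0, 115.0, 52.0]] ((591.5822143554688, 69.40813446044922), 51.48044967651367)
confirm_top 0.76 [177.0, 245.0, 212.0, 275.0] [516.9, 17.0, 50.2] [[505.0, 5.0, 42.0], [525.0, 24.0, 52.0]] None
three_pips 0.98 [91.0, 0.0, 406.0, 275.0] [583.9, 82.6, 29.3] [[484.0, 7.0, 27.0], [664.0, 144.0, 52.0]] None
three_pips 0.58 [2.0, 1.0, 45.0, 41.0] [444.4, 205.3, 16.1] [[427.0, 197.0, 7.0], [459.0, 211.0, 22.0]] None
control 0.68 [1.0, 0.0, 41.0, 39.0] [444.1, 205.3, 15.9] [[425.0, 197.0, 1.0], [459.0, 211.0, 22.0]] None
control 0.63 [93.0, 0.0, 405.0, 276.0] [583.9, 82.8, 29.3] [[483.0, 7.0, 27.0], [664.0, 144.0, 52.0]] None
control 0.44 [202.0, 74.0, 361.0, 232.0] [592.6, 73.4, 50.6] [[547.0, 26.0, 48.0], [637.0, 115.0, 52.0]] None
0 8 284 [49.9 50.7 51.6]
8 11 383 [42.3 49.6 51. ]
12 14 164 [40.  40.8 41.4]
14 17 358 [39.8 40.6 41.4]
17 20 653 [28.6 37.3 40.8]
22 26 459 [27.9 28.7 29.4]
button [515.4  15.3  50.4]
```

View pics/f.png

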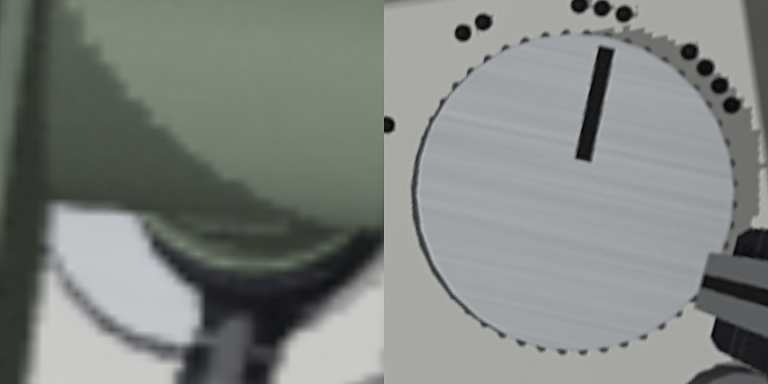

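Emit:
jog_arm(commands=[-1, -0.08, -0.088, 0, 0, -1, -0.159, -0.175, 0, 0, -1, -0.159, -0.175, 0.08, 0, -1, -0.159, -0.175, 0.15, 0, -1, -0.159, -0.175, 0.164, 0, -1, -0.159, -0.175, 0.164, 0, -1, -0.159, -0.175, 0.164, 0])

```text
time_s: 10.8
eef_pos: [514.1, 14.0, 56.3]
tool_rot: [[0.259, 0.966, 0.001], [0.966, -0.259, -0.0], [0.0, 0.001, -1.0]]
ft_force: [-0.0, 0.0, 0.3]
grip_width: -0.002
grip_force: 0.0
```

Emit:
jog_arm(commands=[-1, 0, 0, 0.008, 0, -1, 0, 0, 0.016, 0, -1, 0, 0, 0.024, 0, -1, 0, 0, 0.03, 0, -1, 0, 0, 0.036, 0, -1, 0, 0, 0.04, 0, -1, 0, 0, 0.044, 0, -1, 0, 0, 0.044, 0, -1, 0, 0, 0.044, 0])

```text
time_s: 11.7
eef_pos: [513.9, 14.0, 45.1]
tool_rot: [[0.259, 0.966, 0.001], [0.966, -0.259, -0.0], [0.0, 0.001, -1.0]]
ft_force: [0.6, 0.3, 3.2]
grip_width: 0.0
grip_force: 1.7
```

Emit:
jog_arm(commands=[-1, 0, 0, 0.004, 0, -1, 0, 0, 0.008, 0, -1, 0, 0, 0.012, 0, -1, 0, 0, 0.012, 0, -1, 0, 0, 0.012, 0])

```text
time_s: 12.2
eef_pos: [514.0, 14.0, 43.8]
tool_rot: [[0.259, 0.966, 0.0], [0.966, -0.259, -0.0], [-0.0, 0.001, -1.0]]
ft_force: [-4.1, 0.6, 16.2]
grip_width: 0.002
grip_force: 8.2
```

Emit:
jog_arm(commands=[-1, 0, 0, -0.008, 0, -1, 0, 0, -0.02, 0, -1, 0, 0, -0.04, 0, -1, 0, 0, -0.1, 0, -1, 0, 0, -0.25, 0, -1, 0, 0, -0.4, 0, -1, 0, 0, -0.6, 0, -1, 0, 0, -0.6, 0, -1, -0.3, 0, -0.6, 0, -1, -0.3, 0, -0.6, 0, -1, -0.3, 0, -0.6, 0])

```text
time_s: 13.3
eef_pos: [492.5, -60.6, 190.8]
tool_rot: [[0.263, 0.965, -0.003], [0.965, -0.263, -0.001], [-0.001, -0.002, -1.0]]
ft_force: [0.4, -0.7, -0.7]
grip_width: 0.001
grip_force: 0.0
```

```bash
python3 look.py pics/g.png; python3 - <<'E'
import numpy as np
g=np.load("cloud.npy"); d=np.hypot(g[:,0]-514.5,g[:,1]-14)
m=(d<8)&(g[:,2]<80); print("button z",np.median(g[m,2]))
E
```

```text
13.35 [492.9 -59.3 190.8] [[0.262, 0.965, -0.002], [0.965, -0.262, 0.001], [0.0, -0.002, -1.0]] [-16.9   4.5 101.6   0.   74.   -1.7] [ 0.5 -0.3 -0.3]
dial_top 0.64 [183.0, 0.0, 422.0, 134.0] [581.1, 47.9, 50.4] [[508.0, 8.0, 48.0], [632.0, 77.0, 52.0]] ((570.8637084960938, 31.71695327758789), 72.58958435058594)
dial_top 0.63 [266.0, 0.0, 388.0, 70.0] [584.4, 49.9, 50.4] [[544.0, 22.0, 48.0], [632.0, 77.0, 52.0]] ((590.66796875, 65.77513885498047), 51.24148178100586)
confirm_top 0.67 [243.0, 82.0, 271.0, 108.0] [513.4, 12.3, 50.4] [[503.0, 2.0, 49.0], [524.0, 22.0, 52.0]] None
three_pips 0.92 [181.0, 0.0, 423.0, 132.0] [556.6, 39.1, 29.1] [[482.0, -10.0, 26.0], [666.0, 96.0, 52.0]] None
control 0.87 [185.0, 0.0, 420.0, 135.0] [556.8, 38.9, 29.1] [[482.0, -10.0, 26.0], [667.0, 96.0, 52.0]] None
button z 50.51492071027496
```

View pics/g.png

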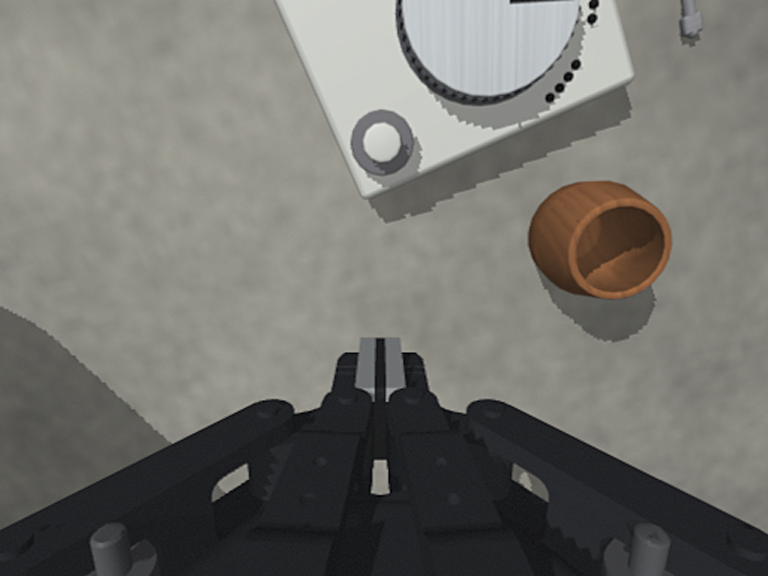

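The picture shows the button back up at px (382,142), the pointer still aimed at the three pips at px (593,8), and the gourd standing at px (605,240). The robot touches nothing.

```bash
python3 -c "
from workcell import robot; print(robot.sign_off())"
```

```text
the job is handed in; nothing more can be done
None
```

The dial is clicked in at three pips, the button was pressed fully down and came back up, the last pictures show the control in its place, and the job was handed in at about 13 s.

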